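# Gauge the height of a resin-mounted coupon

## Task

Get the blue coupon under the height gauge and take its reading: first lift the copper-faced round mount out of the way and stand it upright in the empty compartment of the yellow tray, then slide the blue coupon along the plate, never lifting it, until its long side is flush against the brass side rail and its end flush against the brass end stop, with the gauge still raised. Then press the gauge's blue pad gently down until the foot rests on the coupon and the red pointer stands in the green band, and leave it standing there with the coupon still flush; do not shift or topple anything else.

Things in the scene. Friction and masses are not known exactly. Their poses are not given: they have to be found in the camera images.
- stage: fixed gauge stand; origin on the table. Steel plate x -150..150, y -90..150, top at z 16 mm. Brass ledges stand 10 mm above it: side rail along x (x -120..100), guiding face at y = -50 looking to +y; end stop, face at x = 100 looking to -x (y -64..12). Column 28 mm square at (132, -30), top z 156. Gauge head overhangs the corner. Coupon seated in the corner: centre x = 55, y = -30, length along x
- gauge (a joint): gauge carriage, m of travel DOWN from its highest place (0 to 0.060; starts 0 to 0.015); stays where left, about 6 N to move. At 0 the free foot tip is 86 mm above the table. White head: 30 mm cylinder, 22 to 62 mm above the free foot tip, on an arm to the column
- foot (a joint): sprung gauge foot, m pushed up into the head: 0 free, 0.010 fully in (0.4 N per mm). Its red pointer moves over a white scale on the head's +y side; in the green band from 0.0025 to 0.0065. Over a coupon on the plate it begins to move at gauge = 0.046; height above plate = 0.070 - gauge + foot
- press_pad (a point): centre of the top of the gauge's blue press pad, a 32 mm disc on a 12 mm rod, 118 mm above the free foot tip, on the foot's axis (x = 78, y = -30 mm in the stage frame); moves with the gauge carriage
- foot_tip (a point): centre of the underside of the gauge's foot, a 12 mm steel disc
- coupon: blue resin coupon with a bright steel strip on top, 90 (x) x 40 (y) x 24 mm high, about 0.25 kg, loose on the plate; origin at the centre of its underside; the same either way round
- mount: copper-faced round black resin mount, 30 mm diameter, 25 mm high, standing loose in the lane in front of the gauge; origin at the centre of its underside, z up
- tray: fixed yellow tray 170 (x) x 110 (y) x 22 mm high, walls and floor 4 mm; origin under its centre; a divider along y at x = 0 makes two compartments. The one at -x (centre x = -42 mm, 79 x 102 mm inside) is empty; the one at +x holds two steel-faced mounts
- m1: steel-faced round mount, 30 x 25 mm high, in the tray; leave alone; origin under its centre
- m2: steel-faced round mount, 30 x 25 mm high, in the tray; leave alone; origin under its centre
- m3: steel-faced round mount, 30 x 25 mm high, standing on the plate; leave alone; origin under its centre
- bottle: white bottle, red cap, 56 mm diameter, 130 mm high, on the bench; leave alone; origin under its centre
- testblock: steel hardness test disc, 64 mm diameter, 16 mm high, on the bench; leave alone; origin under its centre
- jar: amber jar, 54 mm diameter, 60 mm high, on the bench; leave alone; origin under its centre
Mind the look-alikes: they are no part of the job. What is shaped like the mount but pink is not meant. What is shaped like the coupon but pink is not meant.

How it is judged:
By the outcome, as a careful person would: the job done as asked, in the order asked, and still so for the second after the job is handed in, with the robot touching nothing.
It also fails if it takes over 72 s, if anything falls off the work surface, if the arm or the gripper's body presses on something with over 40 N, if the wrist force passes 120 N, or if a joint passes its speed limit or range.

## Robot

A 7-joint arm with a two-finger parallel gripper is mounted at the origin on the work surface. World frame = base frame: x ahead of the robot, y to its left, z up, the work surface at z = 0. Lengths are in m, angles in rad, forces in N, time in s.
With the tool pointing down it reaches from about 0.425 to 1.025 m from the base axis. Payload 9.4 kg.
Tool frame: the origin (TCP) lies on the mounting face of the last link; the fingertips stand 186 mm ahead of it and the grasp point (between the pads) lies robot.grip_point_offset ahead of it (robot.grip_point_offset is the distance from the TCP to the grasp point, in m); z points along the fingers, y is the line along which they close (so a half turn about z gives the same grasp; the last joint's range is limited). The gripper opens to 93 mm and grips with 3 to 60 N. Pads are 15 mm wide; open, the fingers measure 128 mm over their backs; the gripper's body (75 mm by 188 mm) begins 65 mm behind the grasp point.
Start: joints at [1.168, 0.599, -0.003, 1.599, 0.002, 0.943, -0.08], TCP at [0.232, -0.687, 0.405] pointing down, gripper open.
Joint ranges: [-2.57, 2.57], [-0.35, 1.97], [-1.29, 1.29], [0.11, 2.56], [-1.05, 4.19], [0.11, 1.86], [-2.63, 2.63]. Speed limits (rad/s): [2.22, 2.22, 3.01, 3.01, 3.14, 3.14, 3.14].

## Interface

Orientations are given as a unit quaternion [w, x, y, z].
In Python, from station import monitor, get_image, job, silhouettes, place_of, robot gives the robot as it stands.
- The arm moves only by the tool servo_tool, never from a script. Its argument "series" is text: rows parted by semicolons, each of 7 numbers parted by spaces: the shift along the tool's x, y, z in mm, then the turn, a rotation vector about the tool's x, y, z in degrees, then the finger opening in mm, from 0 to 93. In form: tx ty tz ax ay az jaw; .... A call has 1 to 10 rows; each row shifts and turns the commanded pose from where the row before left it, along the tool's axes as they then stand; what a row does not reach is not made up. A row lasts 1/12 s, in which the tool goes at most 41.7 mm and 7.16 degrees, less where a joint would pass 70% of its speed; a pose out of reach is approached as far as the arm can. A call with a gripper value outside its range is refused whole. The fingers move at their own pace and stop on an object; "grip_force" is the grip in N (left out, the last holds). Time passes only in rows, so rows that do not move let the fingers close. It gives the time, the measured TCP pose, the force, the opening and the grip force at its end, in the units of the state.
- monitor.read_state(): the state, without advancing time (a new reading comes with each control period).
- get_image(name): name is "scene" or "top" or "wrist"; returns a dict with "image" (420x560x3 uint8, red, green, blue), "z_map" (420x560 float32, m along the optical axis (not along the pixel's ray), 0 where there is no reading), "mtx" (3x3 intrinsics, pixels), "R" (3x3) and "t" (3): a world point X has camera coordinates R X + t. Camera axes: x right, y down, z forward; pixel columns grow to the right and rows downward; lengths in m; the calibration is good to about 2 mm. A picture is of the moment at which its call begins.
- job.finish_job(): hands the job in; it is judged then, once.
Trained networks look in the newest picture that a camera, given by its name, has taken for a name from the list of things; names that differ only in an ending like _2 or _b are one class to them, and where a whole thing is asked for, a point or a joint stands for the part that bears it (a point fixed in the world has none). Each returns a list of dicts, best first, with "p" (0 to 1); they miss things now and then, are a little off and sometimes report something else, mostly with a low value. They report only what shows in the picture. A call takes as long as a camera call. They do not tell look-alikes from the thing itself.
- silhouettes(camera, target): "pixels" (420x560 bool, what is visible of it) and "point" ([row, column] as shares, 0 to 1, of the picture: columns of its width, rows of its height, amid what is visible of it).
- place_of(camera, target): "point" ([row, column] as shares, 0 to 1, of the picture: columns of its width, rows of its height: a listed point, or the origin of a listed thing).
The state is a dict: "clock": time; "joints": joint angles; "qd": joint speeds; "joint_efforts": joint torques, N m; "tcp_pos": TCP position; "tool_rot": TCP orientation; "wrist_force": force on the tool from outside, world axes, zero at the start; "moment": the same for the moment, N m; "grip_width": finger opening in m; "grip_force": force on a finger pad.
Only numpy, scipy, OpenCV 4.12 (cv2) and the standard library are available. Lean on these libraries where they do the work, as an engineer would, in place of code of your own. Each camera call takes 0.05 s, during which the arm holds its last target. There are 200 camera calls.

## Working session

There is one attempt and no reset: what is moved stays moved. The work goes in short steps, Python scripts to look and compute and a tool call to move; the robot and the scene stay as the last step left them, time stands still between calls to the robot, and variables do not carry over. Pictures are saved under pics/ and viewed, at most 10 in all, crops included, and the job is handed in when it is done.

Besides the shell and the picture viewer there is one more tool, called after "Request:" as name(argument=value, ...), one argument or row to a line, values as JSON. servo_tool: Moves the arm, as the interface text tells. Its arguments: {"type":"object","properties":{"series":{"type":"string"},"grip_force":{"type":"number"}},"required":["series"]}

```bash
ls; mkdir -p pics; cat > h.py <<'E'
import numpy as np, cv2
from station import monitor, get_image, job, silhouettes, place_of, robot
def save(n,im): cv2.imwrite('pics/'+n,cv2.cvtColor(im,cv2.COLOR_RGB2BGR))
def cloud(g):
    z=g['z_map'];K=g['mtx'];v,u=np.mgrid[:420,:560]
    P=np.stack([(u-K[0,2])*z/K[0,0],(v-K[1,2])*z/K[1,1],z],-1)
    W=(P-g['t'])@g['R']; W[z==0]=np.nan
    return W
def proj(g,X):
    c=np.atleast_2d(X)@g['R'].T+g['t']; p=c@g['mtx'].T; return p[:,:2]/p[:,2:]
E
python3 - <<'E'
from h import *
import pickle
print(robot.grip_point_offset, monitor.read_state())
G={}
for n in('scene','top'):
    g=get_image(n);G[n]=g;print(n,g['R'].round(3).tolist(),g['t'].round(3),g['mtx'][0,0])
pickle.dump(G,open('g.pkl','wb'))
save('a.png',np.vstack([G['scene']['image'][:, :],])); save('b.png',G['top']['image'])
for n in('scene','top'):
    W=cloud(G[n])
    for t in('stage','tray','coupon','mount','m3','press_pad','foot_tip'):
        for s in silhouettes(n,t)[:3]:
            m=s['pixels'];w=W[m];print(n,t,round(s['p'],2),np.array(s['point'])*[420,560],m.sum(),np.nanmedian(w,0).round(3),np.nanpercentile(w[:,2],95).round(3))
E
```

```text
pics
0.1673 {'clock': 0.0, 'joints': array([ 1.16832586,  0.60012626, -0.00250315,  1.60012854,  0.00182978,
        0.94289241, -0.07982639]), 'qd': array([ 0.00122171,  0.00049667,  0.00152682,  0.0019841 ,  0.0017309 ,
       -0.00226633,  0.00073704]), 'joint_efforts': array([-4.13013340e-04, -7.65073800e+01,  1.49735335e+00, -2.52353990e+01,
       -5.24345145e-02,  1.67549058e-02,  1.45191152e-04]), 'tcp_pos': array([ 0.23194849, -0.6866843 ,  0.40385999]), 'tool_rot': array([-7.45569713e-04,  9.86761867e-01,  1.62174022e-01, -2.18317896e-04]), 'wrist_force': array([ 0.28494479, -0.73266622,  0.8449479 ]), 'moment': array([-0.01575532, -0.00767625,  0.02470094]), 'grip_force': 0.0, 'grip_width': 0.09266079284129075}
scene [[-0.302, 0.953, -0.007], [0.489, 0.149, -0.859], [-0.818, -0.263, -0.511]] [ 0.155 -0.126  1.371] 412.0121669031743
top [[-0.01, -1.0, 0.007], [-0.996, 0.009, -0.091], [0.091, -0.008, -0.996]] [0.013 0.528 1.264] 465.9901610247013
scene stage 0.7 [268.086 229.88 ] 10823 [ 0.644 -0.08   0.017] 0.14
scene tray 0.78 [286.314 422.184] 3185 [0.527 0.315 0.007] 0.0
[... 546 characters left out ...]
t_tip 0.58 [250.992 201.488] 41 [ 0.648 -0.128  0.084] 0.111
top stage 0.94 [196.518 308.28 ] 8776 [ 0.583 -0.074  0.017] 0.132
top tray 0.85 [214.998 172.48 ] 2289 [0.52  0.31  0.005] 0.023
top coupon 0.93 [220.794 288.008] 475 [ 0.493 -0.015  0.04 ] 0.045
top coupon 0.77 [288.792 336.28 ] 536 [ 0.318 -0.14   0.025] 0.029
top mount 0.52 [200.214 332.528] 104 [ 0.554 -0.125  0.041] 0.046
top mount 0.4 [201.012 378.616] 108 [ 0.561 -0.257  0.025] 0.03
top m3 0.61 [160.104 286.888] 99 [ 0.68  -0.014  0.041] 0.046
top m3 0.59 [201.6 162.4] 117 [0.571 0.337 0.029] 0.034
top m3 0.49 [198.408 180.712] 97 [0.568 0.29  0.03 ] 0.035
top press_pad 0.6 [161.196 337.792] 433 [ 0.647 -0.132  0.134] 0.194
```

```bash
python3 - <<'E'
from h import *
import pickle
G=pickle.load(open('g.pkl','rb'))
a=G['scene']['image'][150:360,110:500];b=G['top']['image'][110:320,130:430]
save('c.png',cv2.resize(a,None,fx=2,fy=2,interpolation=cv2.INTER_CUBIC)); save('d.png',cv2.resize(b,None,fx=2.6,fy=2.6,interpolation=cv2.INTER_CUBIC))
E
```

```text
(no output)
```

View pics/c.png

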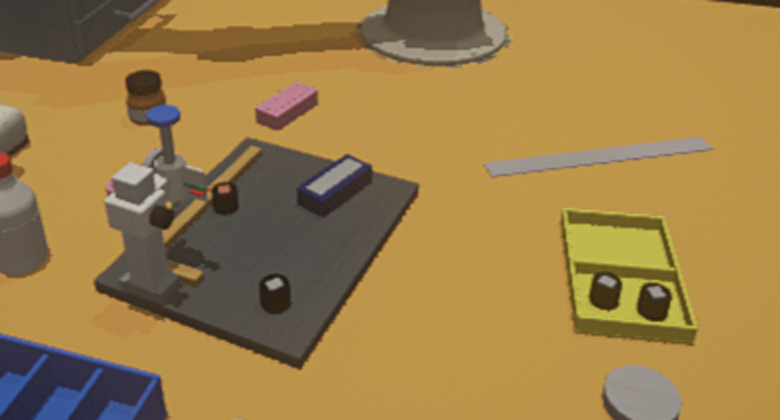

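View pics/d.png

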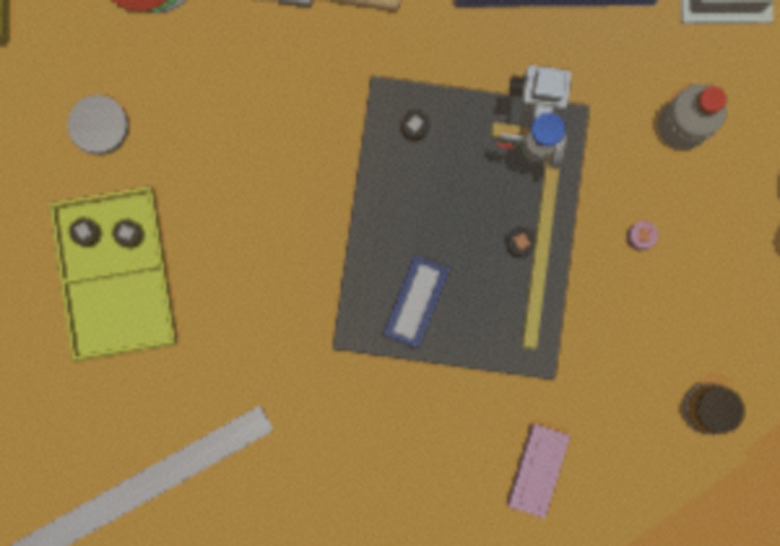

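The scene view (crop) shows the copper-faced mount at crop (225,197), near the rail, the blue coupon at (335,185), m3 at (275,293), and the tray on the right with its far compartment empty. The top view (crop) shows the coupon at (417,302), the mount at (520,242), the gauge pad at (547,128) and the empty tray compartment at (122,312).

```bash
cat >> h.py <<'E'
def onplane(g,uv,z):
    uv=np.atleast_2d(uv).astype(float);K=g['mtx'];R=g['R'];t=g['t']
    d=np.c_[(uv[:,0]-K[0,2])/K[0,0],(uv[:,1]-K[1,2])/K[1,1],np.ones(len(uv))]@R
    o=-R.T@t; return o+d*((z-o[2])/d[:,2])[:,None]
def rect(g,mask,z):
    n,l,s,c=cv2.connectedComponentsWithStats(mask.astype(np.uint8))
    k=1+s[1:,4].argmax(); v,u=np.where(l==k); P=onplane(g,np.c_[u,v],z)[:,:2]
    (cx,cy),(w,h),a=cv2.minAreaRect((P*1000).astype(np.float32))
    return len(u),(round(cx,1),round(cy,1)),(round(w,1),round(h,1)),round(a,2),P.mean(0).round(4)
E
python3 - <<'E'
from h import *
import pickle
G=pickle.load(open('g.pkl','rb'))
g=G['top'];im=g['image'];hsv=cv2.cvtColor(im,cv2.COLOR_RGB2HSV)
for p in [(290,220),(290,228),(285,240),(281,225),(338,190),(330,203),(332,208),(300,200),(170,230),(178,218)]: print(p,im[p[1],p[0]],hsv[p[1],p[0]])
W=cloud(g)
roi=np.zeros((420,560),bool);roi[135:262,250:362]=1
H,S,V=[hsv[...,i].astype(int) for i in range(3)]
print('plate',rect(g,roi&~((H>8)&(H<32)&(S>100)&(V>90)),.016))
E
```

```text
(290, 220) [165 163 160] [ 18   8 165]
(290, 228) [168 163 163] [  0   8 168]
(285, 240) [ 86  87 115] [119  64 115]
(281, 225) [79 76 74] [12 16 79]
(338, 190) [140 124  71] [ 23 126 140]
(330, 203) [161 116  83] [ 13 124 161]
(332, 208) [64 60 56] [15 32 64]
(300, 200) [76 76 73] [30 10 76]
(170, 230) [170 175  79] [ 32 140 175]
(178, 218) [167 173  78] [ 32 140 173]
plate (8870, (591.7, -67.3), (238.2, 335.1), 81.6, array([ 0.5778, -0.063 ]))
```

Request:
servo_tool(
  series="0 0 -20 0 0 0 93",
)

```text
clock: 0.88
tcp_pos: [0.2319, -0.686, 0.4211]
tool_rot: [-0.003, 0.987, 0.162, -0.001]
wrist_force: [-0.1, 1.0, -0.2]
grip_width: 0.093
grip_force: 0.0
```

Request:
servo_tool(
  series="22 -24 -4 0 0 0 93;22 -24 -4 0 0 0 93;22 -24 -4 0 0 0 93;22 -24 -4 0 0 0 93;22 -24 -4 0 0 0 93;22 -24 -4 0 0 0 93;22 -24 -4 0 0 0 93;22 -24 -4 0 0 0 93;22 -24 -4 0 0 0 93;22 -24 -4 0 0 0 93",
)

```text
clock: 1.72
tcp_pos: [0.364, -0.3875, 0.4651]
tool_rot: [0.0, 0.987, 0.162, 0.0]
wrist_force: [1.0, 0.2, -0.1]
grip_width: 0.0928
grip_force: 0.0
```

Request:
servo_tool(
  series="22 -24 -4 0 0 0 93;22 -24 -4 0 0 0 93;22 -24 -4 0 0 0 93;22 -24 -4 0 0 0 93;22 -24 -4 0 0 0 93;22 -24 -4 0 0 0 93;0 0 0 0 0 7 93;0 0 0 0 0 7 93;0 0 0 0 0 7 93;0 0 0 0 0 6 93",
)

```text
clock: 2.55
tcp_pos: [0.4427, -0.2101, 0.4889]
tool_rot: [0.0, 0.997, -0.075, 0.0]
wrist_force: [0.1, -0.3, -0.4]
grip_width: 0.0931
grip_force: 0.0
```

Request:
servo_tool(
  series="0 0 0 0 0 0 93;0 0 0 0 0 0 93;0 0 0 0 0 0 93",
)

```text
clock: 2.8
tcp_pos: [0.4426, -0.2103, 0.4888]
tool_rot: [0.0, 0.997, -0.071, 0.0]
wrist_force: [-0.7, -0.8, 0.5]
grip_width: 0.093
grip_force: 0.0
```

```bash
python3 - <<'E'
from h import *
import pickle
print(monitor.read_state())
G=pickle.load(open('g.pkl','rb'))
for n in('wrist','top','scene'):G[n]=get_image(n)
g=G['wrist'];print(g['R'].round(3).tolist(),g['t'].round(3),g['mtx'][0,0],-g['R'].T@g['t'])
pickle.dump(G,open('g2.pkl','wb'));save('w1.png',g['image'])
E
```

```text
{'clock': 2.8, 'joints': array([ 0.37562216,  0.21826112, -0.05851891,  2.01779125,  0.01615035,
        0.90588215, -1.40406407]), 'qd': array([ 0.00472656,  0.00081865, -0.00252409,  0.00053203,  0.00033511,
       -0.00042953, -0.00997535]), 'joint_efforts': array([-2.04723682e-01, -4.44690728e+01,  3.15526212e-01, -2.46598399e+01,
       -1.41138677e-02, -7.47312745e-02, -5.40470181e-02]), 'tcp_pos': array([ 0.4426087 , -0.21032164,  0.48877779]), 'tool_rot': array([ 3.21650173e-05,  9.97487924e-01, -7.08367054e-02,  3.48511930e-05]), 'wrist_force': array([-0.68370142, -0.84257381,  0.46320166]), 'moment': array([ 0.01598619, -0.01374666,  0.01949315]), 'grip_force': 0.0, 'grip_width': 0.09301912920697668}
[[-0.141, -0.99, -0.0], [-0.951, 0.136, 0.278], [-0.275, 0.04, -0.961]] [-0.146  0.394  0.602] 371.9643974971181 [ 0.51955157 -0.22151373  0.46813792]
```

View pics/w1.png

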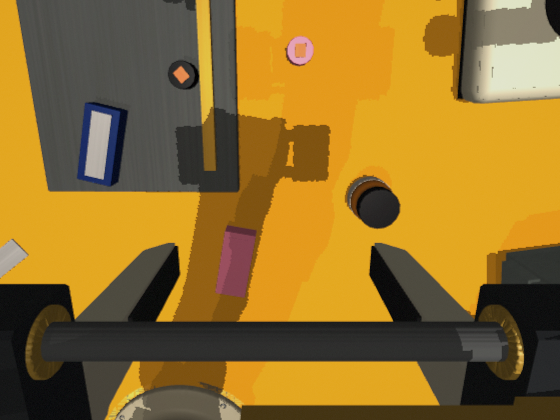

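The wrist picture shows the copper mount at (182,74), the blue coupon at (102,143), the rail around columns 197–215, and pink look-alikes at (300,50) and (237,262).

```bash
python3 - <<'E'
from h import *
import pickle
G=pickle.load(open('g2.pkl','rb'))
g=G['wrist'];im=g['image'];hsv=cv2.cvtColor(im,cv2.COLOR_RGB2HSV)
H,S,V=[hsv[...,i].astype(int) for i in range(3)]
W=cloud(g)
def fit(p): # line through points
    vx,vy,x0,y0=cv2.fitLine((p*1000).astype(np.float32),cv2.DIST_HUBER,0,.01,.01).ravel();return vx,vy,x0,y0
# rail edges by row: brass = S>100 in columns 190..225
brass=(S>110)
L=[];R=[];PR=[];PL=[]
for r in range(5,165,3):
    row=brass[r,188:232]; c=np.where(row)[0]
    if len(c)and len(c)<30: L.append((188+c[0]-.5,r));R.append((188+c[-1]+.5,r))
    row=brass[r,225:260]; c=np.where(row)[0]
    if len(c): PR.append((225+c[0]-.5,r))
    row=brass[r,:70]; c=np.where(row)[0]
    if len(c): PL.append((c[-1]+.5,r))
for n,e,z in(('railL',L,.026),('railR',R,.026),('plateR',PR,.016),('plateL',PL,.016)):
    l=fit(onplane(g,e,z)[:,:2]); a=np.degrees(np.arctan2(l[1],l[0]));print(n,len(e),l,a)
# plate bottom edge
B=[(c,np.where(~brass[150:230,c])[0].max()+150.5) for c in range(60,170,5)]
l=fit(onplane(g,B,.016)[:,:2]);print('plateB',l,np.degrees(np.arctan2(l[1],l[0])))
blue=np.zeros_like(brass);blue[95:192,70:135]=1
z=W[...,2];m=blue&(z>.034);print('coupon top',np.nanmedian(z[m]),rect(g,m,np.nanmedian(z[m])))
b=np.zeros_like(brass);b[55:95,160:197]=1;m=b&(z>.034);print('mount',np.nanmedian(z[m]),rect(g,m,.041))
t=G['top'];Wt=cloud(t);zt=Wt[...,2]
for n,(r0,r1,c0,c1),zz in(('coupon',(205,248,275,305),.04),('mount',(195,212,322,336),.041),('m3',(150,168,280,298),.041),('trayrim',(178,252,145,202),.022),('pad',(150,172,325,352),.19)):
    b=np.zeros_like(brass);b[r0:r1,c0:c1]=1
    m=b&((zt>.031) if n!='trayrim' else (zt>.012) )
    if n=='pad': m=b&(zt>.18)
    print(n,np.nanmedian(zt[m]),rect(t,m,zz))
s=G['scene'];h2=cv2.cvtColor(s['image'],cv2.COLOR_RGB2HSV);m=(h2[...,0]>100)&(h2[...,0]<125)&(h2[...,1]>130);m[:,:170]=0;m[:,210:]=0;m[225:]=0
v,u=np.where(m);print('pad scene',u.mean(),v.mean(),len(u),np.nanmedian(cloud(s)[m],0))
E
```

```text
railL 54 (np.float32(0.9895104), np.float32(-0.14446162), np.float32(546.67145), np.float32(-139.21758)) -8.306103
railR 54 (np.float32(0.98990595), np.float32(-0.141726), np.float32(542.4653), np.float32(-154.617)) -8.147734
plateR 54 (np.float32(0.98910666), np.float32(-0.14720051), np.float32(535.14874), np.float32(-178.82193)) -8.464726
plateL 54 (np.float32(0.9891457), np.float32(-0.14693813), np.float32(576.61237), np.float32(56.216774)) -8.449528
plateB (np.float32(0.1413176), np.float32(0.9899643), np.float32(433.66797), np.float32(-4.8577065)) 81.8759
coupon top 0.03962734496874916 (2856, (492.2, -14.3), (42.2, 90.4), 67.71, array([ 0.4935, -0.0145]))
mount 0.04050616205939886 (628, (554.3, -125.0), (30.5, 27.8), 81.87, array([ 0.5543, -0.1248]))
coupon 0.04109155000470852 (482, (492.2, -14.5), (39.8, 90.1), 67.94, array([ 0.492 , -0.0146]))
mount 0.042087052949625905 (95, (555.0, -124.9), (27.4, 27.6), 88.95, array([ 0.5542, -0.1256]))
m3 0.04207830524297075 (96, (680.9, -14.2), (27.6, 28.0), 89.53, array([ 0.6805, -0.0153]))
trayrim 0.022621853804670904 (453, (526.8, 307.3), (170.3, 111.8), 9.1, array([0.5285, 0.3089]))
pad 0.19186596109038134 (133, (642.5, -136.2), (31.1, 29.7), 43.79, array([ 0.6427, -0.1357]))
pad scene 190.98876404494382 206.37078651685394 89 [ 0.64464773 -0.13141392  0.19192318]
```

Request:
servo_tool(
  series="25 -25 0 0 0 0 93;25 -25 0 0 0 0 93;25 -25 0 0 0 0 93;24 -25 0 0 0 0 93;0 0 5 0 0 -7 93;0 0 5 0 0 -7 93;0 0 5 0 0 -7 93;0 0 5 0 0 -7 93;0 0 5 0 0 -7 93;0 0 5 0 0 -7 93",
)

```text
clock: 3.78
tcp_pos: [0.5551, -0.1259, 0.4584]
tool_rot: [-0.0, 0.956, 0.293, -0.0]
wrist_force: [0.0, 0.8, 0.2]
grip_width: 0.0929
grip_force: 0.0
```

Request:
servo_tool(
  series="0 0 5 0 0 -7 93;0 0 5 0 0 -7 93;0 0 5 0 0 -7 93;0 0 5 0 0 -7 93;0 0 5 0 0 -7 93;0 0 5 0 0 -7 93;0 0 5 0 0 -7 93;0 0 5 0 0 -7 93;0 0 5 0 0 -7 93;0 0 5 0 0 -7 93",
)

```text
clock: 4.62
tcp_pos: [0.5551, -0.1261, 0.4084]
tool_rot: [-0.0, 0.615, 0.788, 0.0]
wrist_force: [0.7, -0.4, -0.5]
grip_width: 0.0935
grip_force: 0.0
```

Request:
servo_tool(
  series="0 0 5 0 0 -7 93;0 0 5 0 0 -7 93;0 0 5 0 0 -7 93;0 0 5 0 0 -7 93;0 0 5 0 0 -7 93;0 0 5 0 0 -7 93;0 0 5 0 0 -7 93;0 0 0 0 0 -7 93;0 0 0 0 0 -4 93;0 0 0 0 0 0 93",
)

```text
clock: 5.45
tcp_pos: [0.555, -0.1264, 0.3733]
tool_rot: [-0.0, 0.14, 0.99, 0.0]
wrist_force: [0.2, -0.7, -0.1]
grip_width: 0.093
grip_force: 0.0
```

Request:
servo_tool(
  series="0 0 0 0 0 0 93;0 0 0 0 0 0 93",
)

```text
clock: 5.62
tcp_pos: [0.5551, -0.126, 0.3737]
tool_rot: [0.0, 0.143, 0.99, 0.0]
wrist_force: [0.2, -0.3, -0.4]
grip_width: 0.0928
grip_force: 0.0
```

```bash
cat >> h.py <<'E'
from scipy.spatial.transform import Rotation
def pose():
    s=monitor.read_state();q=s['tool_rot'];R=Rotation.from_quat([q[1],q[2],q[3],q[0]]).as_matrix()
    return s,np.array(s['tcp_pos']),R
# stage frame
YAW=np.radians(-8.35);ex=np.array([np.cos(YAW),np.sin(YAW)]);ey=np.array([-ex[1],ex[0]]);O=579.5*ex-9.4*ey
def st(p): d=np.array(p)*1000-O; return np.array([d@ex,d@ey])
def wd(x,y): return (O+x*ex+y*ey)/1000
def info(target=None):
    s,p,R=pose();print('clock',round(s['clock'],2),'tcp',p.round(4),'yaw',np.degrees(np.arctan2(R[1,0],R[0,0])).round(2),'tilt',R[:,2].round(4),'stage',st(p[:2]).round(1),'F',s['wrist_force'].round(1),'w',round(s['grip_width'],4),'j7',s['joints'][6].round(2))
    if target is not None: print('tool shift mm',(R.T@(np.array(target)-p)*1000).round(1))
E
python3 - <<'E'
from h import *
info([.5543,-.125,.215])
g=get_image('wrist');save('w2.png',g['image'])
for s in silhouettes('wrist','mount')[:4]:
    W=cloud(g)[s['pixels']];print(s['p'],np.array(s['point'])*[420,560],np.nanmedian(W,0),st(np.nanmedian(W,0)[:2]))
E
```

```text
clock 5.62 tcp [ 0.5551 -0.126   0.3737] yaw 163.52 tilt [ 0.e+00  1.e-04 -1.e+00] stage [-12.  -34.6] F [ 0.2 -0.3 -0.4] w 0.0928 j7 0.85
tool shift mm [  1.    0.7 158.7]
0.82 [183.414 278.32 ] [ 0.55284219 -0.12279297  0.04030519] [-14.68629042 -31.8077337 ]
0.77 [224.406 145.32 ] [ 0.56113508 -0.25268426  0.02389129] [  12.38145708 -159.11781816]
0.55 [390.096 138.208] [ 0.68047245 -0.28734888  0.08846904] [ 135.48777259 -176.08483914]
```

```bash
python3 - <<'E'
from h import *
g=get_image('wrist');W=cloud(g);z=W[...,2]
s=silhouettes('wrist','mount')[0];m=s['pixels'];m=cv2.dilate(m.astype(np.uint8),np.ones((9,9)))>0
mm=m&(z>.037)&(z<.045);r=rect(g,mm,.0405);print(r,st(np.array(r[1])/1000))
E
```

```text
Traceback (most recent call last):
  File "h.py", line 17, in rect
    k=1+s[1:,4].argmax(); v,u=np.where(l==k); P=onplane(g,np.c_[u,v],z)[:,:2]
        ~~~~~~~~~~~~~~^^
ValueError: attempt to get argmax of an empty sequence
```

Request:
servo_tool(
  series="1 0 20 0 0 -4 93;0 0 30 0 0 -4 93;0 0 0 0 0 0 93;0 0 0 0 0 0 93",
)

```text
clock: 6.15
tcp_pos: [0.5538, -0.1254, 0.3231]
tool_rot: [-0.001, 0.074, 0.997, 0.0]
wrist_force: [0.5, 0.6, -0.4]
grip_width: 0.0931
grip_force: 0.0
```

Request:
servo_tool(
  series="0 0 36 0 0 0 93;0 0 36 0 0 0 93;0 0 20 0 0 0 93;0 0 10 0 0 0 93;0 0 5 0 0 0 93;0 0 0 0 0 0 93;0 0 0 0 0 0 93",
)

```text
clock: 6.73
tcp_pos: [0.5548, -0.1254, 0.2181]
tool_rot: [0.001, 0.073, 0.997, -0.0]
wrist_force: [0.2, 0.5, -0.1]
grip_width: 0.0928
grip_force: 0.0
```

Request:
servo_tool(
  series="0 0 0 0 0 0 20;0 0 0 0 0 0 20;0 0 0 0 0 0 20;0 0 0 0 0 0 20;0 0 0 0 0 0 20;0 0 0 0 0 0 20;0 0 0 0 0 0 20",
  grip_force=15,
)

```text
clock: 7.32
tcp_pos: [0.5541, -0.1255, 0.2167]
tool_rot: [-0.0, 0.073, 0.997, -0.0]
wrist_force: [0.3, -0.1, 0.0]
grip_width: 0.0508
grip_force: 0.0
```

Request:
servo_tool(
  series="0 0 0 0 0 0 20;0 0 0 0 0 0 20;0 0 0 0 0 0 20;0 0 0 0 0 0 20;0 0 0 0 0 0 20;0 0 0 0 0 0 20",
)

```text
clock: 7.82
tcp_pos: [0.5541, -0.1255, 0.2166]
tool_rot: [-0.0, 0.073, 0.997, 0.0]
wrist_force: [-0.1, 0.5, -1.0]
grip_width: 0.0295
grip_force: 15.0
```

Request:
servo_tool(
  series="0 0 -10 0 0 0 20;0 0 -30 0 0 0 20;0 0 -40 0 0 0 20;0 0 -40 0 0 0 20;0 0 0 0 0 0 20;0 0 0 0 0 0 20",
)

```text
clock: 8.32
tcp_pos: [0.5544, -0.1255, 0.3395]
tool_rot: [0.002, 0.073, 0.997, -0.0]
wrist_force: [0.9, 0.6, -1.1]
grip_width: 0.0293
grip_force: 15.0
```

```bash
python3 - <<'E'
from h import *
# tray yaw/centre
for a in (9.1,):
    c=np.array([.5268,.3073]);e=np.array([np.cos(np.radians(a)),np.sin(np.radians(a))]);p=c-.042*e;print('slot',p)
info([p[0],p[1],.336])
import pickle
t=pickle.load(open('g2.pkl','rb'))['top'];W=cloud(t);z=W[...,2]
b=np.zeros(z.shape,bool);b[195:212,150:195]=1;m=b&(z>.026)
n,l,s,cc=cv2.connectedComponentsWithStats(m.astype(np.uint8));
for k in range(1,n):
    if s[k,4]>30: print(onplane(t,cc[k],.029))
g=get_image('wrist');save('w3.png',g['image'])
E
```

```text
slot [0.48532862 0.30065736]
clock 8.32 tcp [ 0.5544 -0.1255  0.3395] yaw 171.64 tilt [ 0.0042 -0.0012 -1.    ] stage [-12.7 -34.3] F [ 0.9  0.6 -1.1] w 0.0293 j7 0.91
tool shift mm [130.3 411.6   2.7]
[[0.56994366 0.33723815 0.029     ]]
[[0.5684642  0.29175199 0.029     ]]
```

View pics/w3.png

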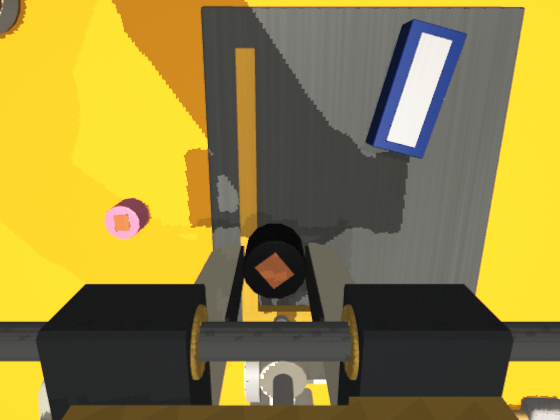

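The mount is held in the jaws at (275,270); the coupon is at (418,90), unchanged.

Request:
servo_tool(
  series="5 15 0 0 0 0 20;10 30 0 0 0 0 20;11 36 0 0 0 0 20;12 38 0 0 0 0 20;12 38 0 0 0 0 20;12 38 0 0 0 0 20;12 38 0 0 0 0 20;12 38 0 0 0 0 20;12 38 0 0 0 0 20;12 36 0 0 0 0 20",
)

```text
clock: 9.2
tcp_pos: [0.4942, 0.2336, 0.3355]
tool_rot: [-0.001, 0.072, 0.997, -0.001]
wrist_force: [1.6, -0.9, 0.2]
grip_width: 0.029
grip_force: 15.0
```

Request:
servo_tool(
  series="10 32 0 0 0 0 20;8 25 0 0 0 0 20;2 10 10 0 0 0 20;0 0 20 0 0 0 20;0 0 30 0 0 0 20;0 0 20 0 0 0 20;0 0 0 0 0 0 20;0 0 0 0 0 0 20",
)

```text
clock: 9.87
tcp_pos: [0.4845, 0.3008, 0.2553]
tool_rot: [-0.002, 0.072, 0.997, -0.001]
wrist_force: [-0.3, -0.0, 0.7]
grip_width: 0.0295
grip_force: 15.0
```

```bash
python3 - <<'E'
from h import *
info([.4853,.3007,.206])
g=get_image('wrist');W=cloud(g);h=cv2.cvtColor(g['image'],cv2.COLOR_RGB2HSV);save('w4.png',g['image'])
# yellow rim: tray edges
m=(W[...,2]>.014)&(W[...,2]<.030)&(h[...,0]>24)&(h[...,0]<40)
print(m.sum(),rect(g,m,.022))
E
```

```text
clock 9.87 tcp [0.4845 0.3008 0.2553] yaw 171.72 tilt [-0.0034 -0.0021 -1.    ] stage [-143.8  377.4] F [-0.3 -0.   0.7] w 0.0295 j7 0.04
tool shift mm [-0.9  0.1 49.3]
4847 (3484, (490.9, 305.2), (98.8, 108.5), 9.03, array([0.4673, 0.3113]))
```

View pics/w4.png

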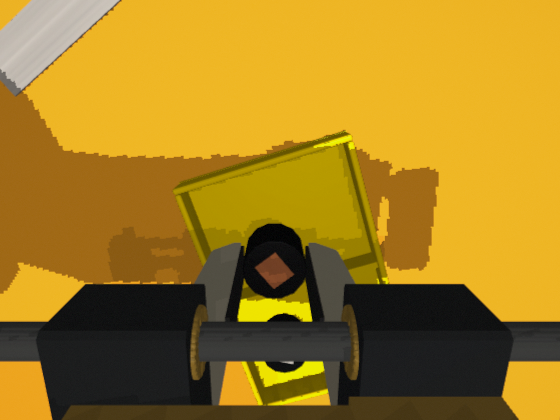

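The mount at (275,268) hangs over the empty compartment of the tray; lowering it.

Request:
servo_tool(
  series="0 0 20 0 0 0 20;0 0 15 0 0 0 20;0 0 8 0 0 0 20;0 0 4 0 0 0 20;0 0 2 0 0 0 20;0 0 1 0 0 0 20;0 0 0 0 0 0 20;0 0 0 0 0 0 20",
)

```text
clock: 10.58
tcp_pos: [0.4853, 0.3011, 0.2073]
tool_rot: [0.0, 0.073, 0.997, 0.0]
wrist_force: [-0.1, 0.1, -0.9]
grip_width: 0.0294
grip_force: 15.0
```

Request:
servo_tool(
  series="0 0 1 0 0 0 20;0 0 1 0 0 0 20;0 0 0.5 0 0 0 20;0 0 0 0 0 0 20;0 0 0 0 0 0 20",
)

```text
clock: 11.0
tcp_pos: [0.4852, 0.301, 0.2046]
tool_rot: [0.0, 0.073, 0.997, -0.0]
wrist_force: [-0.4, -0.7, 5.2]
grip_width: 0.0296
grip_force: 15.0
```

Request:
servo_tool(
  series="0 0 0 0 0 0 55;0 0 0 0 0 0 55;0 0 0 0 0 0 55;0 0 0 0 0 0 55;0 0 0 0 0 0 55",
)

```text
clock: 11.42
tcp_pos: [0.4851, 0.301, 0.2041]
tool_rot: [-0.0, 0.073, 0.997, -0.0]
wrist_force: [0.2, -0.2, -0.1]
grip_width: 0.0546
grip_force: 0.0
```

Request:
servo_tool(
  series="0 0 -10 0 0 0 55;0 0 -30 0 0 0 55;0 0 -40 0 0 0 55;0 0 -30 0 0 0 55;0 0 0 0 0 0 55;0 0 0 0 0 0 55",
)

```text
clock: 11.92
tcp_pos: [0.4854, 0.301, 0.3165]
tool_rot: [0.001, 0.073, 0.997, 0.001]
wrist_force: [-0.3, -0.6, -1.1]
grip_width: 0.055
grip_force: 0.0
```

```bash
python3 - <<'E'
from h import *
g=get_image('wrist');W=cloud(g);z=W[...,2]
m=(z>.024)&(z<.036);m[:,:200]=0;m[:,360:]=0;m[330:]=0;print(rect(g,m,.029),np.nanmedian(z[m]))
# coupon fine measure from top
t=get_image('top');h=cv2.cvtColor(t['image'],cv2.COLOR_RGB2HSV);W=cloud(t);zt=W[...,2]
b=np.zeros(zt.shape,bool);b[205:248,275:305]=1;print(rect(t,b&(zt>.031),.040))
c=np.array([.4922,-.0144]);a=np.radians(-22.2);d=np.array([np.cos(a),np.sin(a)])
p=c-.036*d;print('grip',p,st(p),st(c));info([p[0],p[1],.33])
E
```

```text
(1194, (485.3, 301.1), (29.1, 29.2), 37.14, array([0.4851, 0.3011])) 0.028448949365737396
(1114, (486.5, -13.4), (79.1, 106.3), 89.45, array([ 0.4829, -0.0122]))
grip [ 0.45886866 -0.00079773] [-125.37976051   75.24747999] [-90.42643349  66.62976971]
clock 12.02 tcp [0.4851 0.3005 0.3141] yaw 171.65 tilt [-1.e-04 -6.e-04 -1.e+00] stage [-143.2  377.1] F [ 0.3  1.  -0.1] w 0.0548 j7 0.13
tool shift mm [ -17.8 -301.9  -15.7]
```

Request:
servo_tool(
  series="-1 -20 -10 0 0 0 70;-2 -38 -6 0 0 0 70;-2 -38 0 0 0 0 70;-2 -38 0 0 0 0 70;-2 -38 0 0 0 0 70;-2 -38 0 0 0 0 70;-2 -38 0 0 0 0 70;-2 -34 0 0 0 0 70;-2 -20 0 0 0 0 70;-1 0 0 0 0 7 70",
)

```text
clock: 12.85
tcp_pos: [0.458, -0.0056, 0.3284]
tool_rot: [-0.002, 0.135, 0.991, -0.001]
wrist_force: [-0.9, 0.5, -0.6]
grip_width: 0.0697
grip_force: 0.0
```

Request:
servo_tool(
  series="0 0 0 0 0 7 70;0 0 0 0 0 0 70;0 0 0 0 0 0 70;0 0 0 0 0 0 70",
)

```text
clock: 13.18
tcp_pos: [0.4591, -0.0001, 0.3297]
tool_rot: [-0.001, 0.191, 0.982, -0.0]
wrist_force: [-0.1, 0.5, 0.6]
grip_width: 0.0701
grip_force: 0.0
```

```bash
python3 - <<'E'
from h import *
g=get_image('wrist');W=cloud(g);z=W[...,2];save('w5.png',g['image'])
m=(z>.033)&(z<.046);m[310:]=0
n=silhouettes('wrist','coupon')[:2]
for s in n: print(s['p'],s['point'],s['pixels'].sum(),rect(g,s['pixels'],.040))
info([.4589,-.0008,.2155])
E
```

```text
0.9 [0.57, 0.493] 5821 (5821, (489.9, -11.0), (39.8, 94.2), 67.79, array([ 0.488 , -0.0103]))
0.55 [0.2026, 0.063] 8260 (8260, (321.1, -124.0), (49.4, 84.4), 71.77, array([ 0.3216, -0.1229]))
clock 13.28 tcp [ 4.591e-01 -1.000e-04  3.299e-01] yaw 157.87 tilt [-8.e-04  2.e-04 -1.e+00] stage [-125.2   76. ] F [0.4 0.6 1. ] w 0.0699 j7 0.42
tool shift mm [ -0.2  -0.8 114.4]
```

View pics/w5.png

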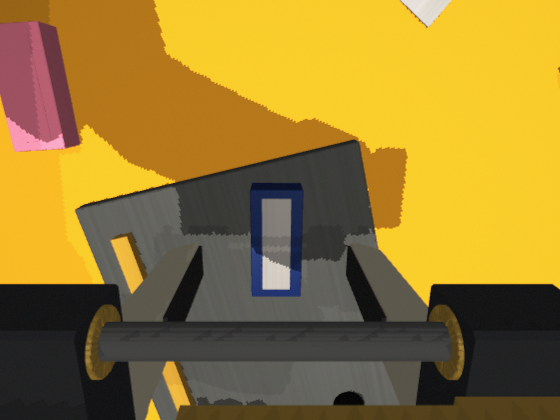

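The coupon (276,240) lies square between the open fingers, with yaw aligned.

Request:
servo_tool(
  series="0 0 30 0 0 0 70;0 0 38 0 0 0 70;0 0 30 0 0 0 70;0 0 12 0 0 0 70;0 0 4 0 0 0 70;0 0 0 0 0 0 60;0 0 0 0 0 0 55;0 0 0 0 0 0 50",
)

```text
clock: 13.95
tcp_pos: [0.4595, -0.0004, 0.2171]
tool_rot: [0.001, 0.193, 0.981, 0.0]
wrist_force: [-0.5, 0.8, -0.1]
grip_width: 0.0543
grip_force: 0.0
```

Request:
servo_tool(
  series="0 0 0 0 0 0 35;0 0 0 0 0 0 35;0 0 0 0 0 0 35;0 0 0 0 0 0 35;0 0 0 0 0 0 35",
  grip_force=6,
)

```text
clock: 14.37
tcp_pos: [0.4595, -0.0004, 0.217]
tool_rot: [0.001, 0.194, 0.981, 0.0]
wrist_force: [-0.5, -0.0, 7.4]
grip_width: 0.04
grip_force: 6.0
```

```bash
python3 - <<'E'
from h import *
p=wd(9,-28.5);info([p[0],p[1],.2155])
E
```

```text
clock 14.37 tcp [ 4.595e-01 -4.000e-04  2.170e-01] yaw 157.67 tilt [ 1.7e-03  1.0e-04 -1.0e+00] stage [-124.8   75.7] F [-0.5 -0.   7.4] w 0.04 j7 0.1
tool shift mm [-155.   -68.8    1.7]
```

Request:
servo_tool(
  series="0 0 -0.7 0 0 0 35;0 0 0 0 0 -3 35;0 0 0 0 0 -4 35;0 0 0 0 0 -4 35;0 0 0 0 0 -3 35;0 0 0 0 0 0 35;0 0 0 0 0 0 35",
)

```text
clock: 14.95
tcp_pos: [0.4592, -0.0007, 0.217]
tool_rot: [-0.0, 0.074, 0.997, -0.0]
wrist_force: [0.4, -1.0, 1.5]
grip_width: 0.0399
grip_force: 6.0
```

Request:
servo_tool(
  series="-5 -4 0 0 0 0 35;-10 -8 0 0 0 0 35;-14 -11 0 0 0 0 35;-14 -11 0 0 0 0 35;-14 -11 0 0 0 0 35;-14 -11 0 0 0 0 35;-14 -11 0 0 0 0 35;-14 -11 0 0 0 0 35;-10 -8 0 0 0 0 35;0 0 0 0 0 0 35",
)

```text
clock: 15.78
tcp_pos: [0.5562, -0.1037, 0.217]
tool_rot: [0.001, 0.075, 0.997, -0.0]
wrist_force: [1.8, -2.2, 1.6]
grip_width: 0.0398
grip_force: 6.0
```

```bash
python3 - <<'E'
from h import *
p=wd(9,-26);info([p[0],p[1],.2155])
t=get_image('top');W=cloud(t);zt=W[...,2]
b=np.zeros(zt.shape,bool);b[175:250,300:345]=1
g=get_image('wrist');Wg=cloud(g);z=Wg[...,2];h=cv2.cvtColor(g['image'],cv2.COLOR_RGB2HSV);save('w6.png',g['image'])
E
```

```text
clock 15.78 tcp [ 0.5562 -0.1037  0.217 ] yaw 171.43 tilt [ 1.3e-03 -4.0e-04 -1.0e+00] stage [-14.1 -12.4] F [ 1.8 -2.2  1.6] w 0.0398 j7 0.68
tool shift mm [-23.1 -13.5   1.6]
```

View pics/w6.png

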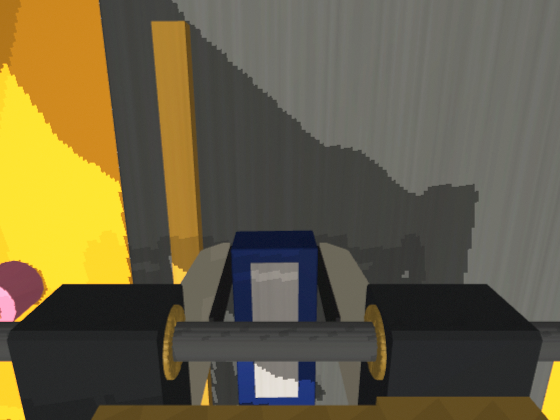

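The coupon is held at (275,320), parallel to the rail, whose edge runs from (190,30) to (200,260). I approach on and then feel for the rail.

Request:
servo_tool(
  series="-6 -5 0 0 0 -0.2 35;-8 -5 0 0 0 0 35;-6 -2 0 0 0 0 35;0 0 0 0 0 0 35;0 0 0 0 0 0 35",
)

```text
clock: 16.3
tcp_pos: [0.5736, -0.1169, 0.217]
tool_rot: [0.0, 0.071, 0.997, -0.0]
wrist_force: [0.5, -1.9, 3.1]
grip_width: 0.04
grip_force: 6.0
```

Request:
servo_tool(
  series="0 -1 0 0 0 0 35;0 -1 0 0 0 0 35;0 -0.5 0 0 0 0 35;0 0 0 0 0 0 35",
)

```text
clock: 16.63
tcp_pos: [0.5726, -0.1183, 0.217]
tool_rot: [0.0, 0.071, 0.997, 0.0]
wrist_force: [1.7, 1.1, 1.5]
grip_width: 0.0405
grip_force: 6.0
```

Request:
servo_tool(
  series="0 -0.5 0 0 0 0 35;0 -0.5 0 0 0 0 35;0 0 0 0 0 0 35;0 0 0 0 0 0 35",
)

```text
clock: 16.97
tcp_pos: [0.5722, -0.1193, 0.217]
tool_rot: [0.0, 0.071, 0.997, 0.0]
wrist_force: [0.8, 2.8, 3.3]
grip_width: 0.0401
grip_force: 6.0
```

```bash
python3 - <<'E'
from h import *
info()
E
```

```text
clock 16.97 tcp [ 0.5722 -0.1193  0.217 ] yaw 171.88 tilt [ 1.e-04  3.e-04 -1.e+00] stage [  4.  -25.5] F [0.8 2.8 3.3] w 0.0401 j7 0.74
```

Request:
servo_tool(
  series="0 -0.7 0 0 0 0 35;0 -0.7 0 0 0 0 35;0 0 0 0 0 0 35;0 0 0 0 0 0 35",
)

```text
clock: 17.3
tcp_pos: [0.5719, -0.1208, 0.217]
tool_rot: [-0.0, 0.071, 0.997, 0.0]
wrist_force: [0.1, 3.0, 5.2]
grip_width: 0.0401
grip_force: 6.0
```

Request:
servo_tool(
  series="0 -0.7 0 0 0 0 35;0 -0.7 0 0 0 0 35;0 0 0 0 0 0 35;0 0 0 0 0 0 35",
)

```text
clock: 17.63
tcp_pos: [0.5718, -0.1223, 0.217]
tool_rot: [-0.0, 0.071, 0.997, -0.0]
wrist_force: [0.7, 3.3, 5.4]
grip_width: 0.04
grip_force: 6.0
```

```bash
python3 - <<'E'
from h import *
info();print(monitor.read_state()['moment'])
E
```

```text
clock 17.63 tcp [ 0.5718 -0.1223  0.217 ] yaw 171.87 tilt [-1.e-04 -0.e+00 -1.e+00] stage [  4.  -28.6] F [0.7 3.3 5.4] w 0.04 j7 0.75
[ 0.88128695 -0.20242567  0.0692466 ]
```

Request:
servo_tool(
  series="0 -0.5 -0.3 0 0 0 35;0 -0.5 0 0 0 0 35;0 0 0 0 0 0 35;0 0 0 0 0 0 35",
)

```text
clock: 17.97
tcp_pos: [0.5716, -0.1231, 0.217]
tool_rot: [-0.0, 0.071, 0.997, 0.0]
wrist_force: [0.9, 6.0, 0.7]
grip_width: 0.04
grip_force: 6.0
```

Request:
servo_tool(
  series="0 -0.5 0 0 0 0 35;0 -0.5 0 0 0 0 35;0 0 0 0 0 0 35;0 0 0 0 0 0 35",
)

```text
clock: 18.3
tcp_pos: [0.5715, -0.1234, 0.2171]
tool_rot: [0.0, 0.071, 0.998, 0.001]
wrist_force: [1.2, 6.6, -0.1]
grip_width: 0.0401
grip_force: 6.0
```

```bash
python3 - <<'E'
from h import *
info();print(monitor.read_state()['moment'])
g=get_image('wrist');save('w7.png',cv2.resize(g['image'][180:420,120:360],None,fx=2.5,fy=2.5))
E
```

```text
clock 18.3 tcp [ 0.5715 -0.1234  0.2171] yaw 171.91 tilt [ 2.0e-04  1.6e-03 -1.0e+00] stage [  3.9 -29.7] F [ 1.2  6.6 -0.1] w 0.0401 j7 0.75
[ 1.73457562 -0.38593994  0.07279245]
```

View pics/w7.png

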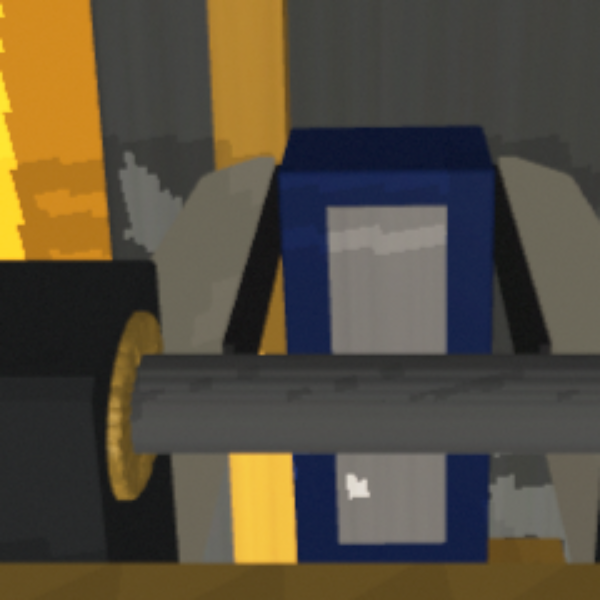

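The coupon's side now touches the rail (crop around (285,200)), with the end stop visible at (530,550). I slide it along the rail.

Request:
servo_tool(
  series="-1 0.5 0 0 0 0 35;-2 0 0 0 0 0 35;-3 0 0 0 0 0 35;-2 0 0 0 0 0 35;0 0 0 0 0 0 35;0 0 0 0 0 0 35",
)

```text
clock: 18.85
tcp_pos: [0.5782, -0.1242, 0.2167]
tool_rot: [-0.002, 0.071, 0.997, 0.0]
wrist_force: [-4.0, 6.4, 3.1]
grip_width: 0.0397
grip_force: 6.0
```

Request:
servo_tool(
  series="0 0 0 0 0 0 52;0 0 0 0 0 0 52;0 0 0 0 0 0 52;0 0 0 0 0 0 52;0 0 0 0 0 0 52",
)

```text
clock: 19.27
tcp_pos: [0.5795, -0.1255, 0.2171]
tool_rot: [-0.0, 0.071, 0.997, -0.0]
wrist_force: [0.4, 0.0, 0.1]
grip_width: 0.0516
grip_force: 0.0
```

Request:
servo_tool(
  series="0 0 -20 0 0 0 30;0 0 -10 0 0 0 0;15 0 0 0 0 0 0;15 3 0 0 0 0 0;0 0 0 0 0 0 0;0 0 0 0 0 0 0;0 0 0 0 0 0 0;0 0 0 0 0 0 0;0 0 0 0 0 0 0",
)

```text
clock: 20.02
tcp_pos: [0.5508, -0.1179, 0.2471]
tool_rot: [0.0, 0.071, 0.997, 0.0]
wrist_force: [0.1, 0.3, 0.5]
grip_width: 0.0003
grip_force: 0.0
```

```bash
python3 - <<'E'
from h import *
info()
g=get_image('wrist');W=cloud(g);z=W[...,2];h=cv2.cvtColor(g['image'],cv2.COLOR_RGB2HSV)
G=get_image('top');Wt=cloud(G);zt=Wt[...,2]
E
```

```text
clock 20.02 tcp [ 0.5508 -0.1179  0.2471] yaw 171.85 tilt [ 4.e-04  1.e-04 -1.e+00] stage [-17.4 -27.2] F [0.1 0.3 0.5] w 0.0003 j7 0.76
```

Request:
servo_tool(
  series="0 -4 10 0 0 0 0;0 0 12 0 0 0 0;0 0 8 0 0 0 0;0 0 0 0 0 0 0;-4 0 0 0 0 0 0;-4 0 0 0 0 0 0;-3 0 0 0 0 0 0;-2 0 0 0 0 0 0;0 0 0 0 0 0 0;0 0 0 0 0 0 0",
)

```text
clock: 20.95
tcp_pos: [0.5628, -0.1236, 0.2174]
tool_rot: [0.0, 0.071, 0.997, 0.0]
wrist_force: [0.8, 0.2, -0.3]
grip_width: 0.0004
grip_force: 0.0
```

Request:
servo_tool(
  series="-1 0 0 0 0 0 0;-1 0 0 0 0 0 0;-1 0 0 0 0 0 0;-1 0 0 0 0 0 0;0 0 0 0 0 0 0;0 0 0 0 0 0 0",
)

```text
clock: 21.45
tcp_pos: [0.5665, -0.1241, 0.2172]
tool_rot: [0.0, 0.071, 0.997, -0.0]
wrist_force: [-2.8, -0.4, 1.4]
grip_width: 0.0004
grip_force: 1.0
```

```bash
python3 - <<'E'
from h import *
info()
E
```

```text
clock 21.45 tcp [ 0.5665 -0.1241  0.2172] yaw 171.86 tilt [ 0.e+00 -1.e-04 -1.e+00] stage [ -0.9 -31.2] F [-2.8 -0.4  1.4] w 0.0004 j7 0.74
```

Request:
servo_tool(
  series="-1 0 0 0 0 0 0;-1 0 0 0 0 0 0;-1 0 0 0 0 0 0;0 0 0 0 0 0 0;0 0 0 0 0 0 0",
)

```text
clock: 21.87
tcp_pos: [0.5676, -0.1241, 0.2169]
tool_rot: [-0.002, 0.071, 0.997, -0.0]
wrist_force: [-10.4, 2.2, 6.7]
grip_width: 0.0003
grip_force: 5.2
```

Request:
servo_tool(
  series="-0.5 0 0 0 0 0 0;-0.5 0 0 0 0 0 0;-0.5 0 0 0 0 0 0;0 0 0 0 0 0 0;0 0 0 0 0 0 0",
)

```text
clock: 22.28
tcp_pos: [0.568, -0.1241, 0.2168]
tool_rot: [-0.004, 0.071, 0.997, -0.001]
wrist_force: [-15.2, 2.7, 10.4]
grip_width: 0.0006
grip_force: 7.3
```

Request:
servo_tool(
  series="-0.5 0 0 0 0 0 0;-0.5 0 0 0 0 0 0;0 0 0 0 0 0 0;0 0 0 0 0 0 0",
)

```text
clock: 22.62
tcp_pos: [0.5684, -0.1241, 0.2167]
tool_rot: [-0.004, 0.071, 0.997, -0.001]
wrist_force: [-16.9, 3.7, 12.5]
grip_width: 0.0007
grip_force: 8.7
```

```bash
python3 - <<'E'
from h import *
info()
E
```

```text
clock 22.62 tcp [ 0.5684 -0.1241  0.2167] yaw 171.9 tilt [-0.0086 -0.001  -1.    ] stage [  0.9 -30.9] F [-16.9   3.7  12.5] w 0.0007 j7 0.75
```

Request:
servo_tool(
  series="3 0 0 0 0 0 0;2 0 -10 0 0 0 0;0 0 -15 0 0 0 0;0 25 0 0 0 0 0;0 25 0 0 0 0 0;-12 0 0 0 0 0 0;-8 0 10 0 0 0 0;0 0 12 0 0 0 0;0 0 3 0 0 0 0;0 0 0 0 0 0 0",
)

```text
clock: 23.45
tcp_pos: [0.593, -0.0784, 0.2154]
tool_rot: [-0.001, 0.071, 0.997, -0.0]
wrist_force: [0.4, -0.3, -0.2]
grip_width: 0.0004
grip_force: 0.0
```

```bash
python3 - <<'E'
from h import *
info()
import pickle
D={n:get_image(n) for n in('wrist','top','scene')};pickle.dump(D,open('g3.pkl','wb'))
for n in('top','scene'):
    g=D[n];W=cloud(g)
    for s in silhouettes(n,'coupon')[:3]: print(n,s['p'],np.array(s['point'])*[420,560],rect(g,s['pixels'],.04))
g=D['scene'];save('s7.png',cv2.resize(g['image'][190:330,150:290],None,fx=4,fy=4,interpolation=cv2.INTER_CUBIC))
E
```

```text
clock 23.45 tcp [ 0.593  -0.0784  0.2154] yaw 171.81 tilt [-3.e-03 -2.e-04 -1.e+00] stage [18.6 18. ] F [ 0.4 -0.3 -0.2] w 0.0004 j7 0.69
top 0.81 [289.086 336.616] (525, (316.9, -139.1), (42.7, 89.7), 71.49, array([ 0.3163, -0.1388]))
scene 0.74 [265.314 209.216] (708, (625.8, -121.2), (54.7, 102.2), 82.77, array([ 0.627 , -0.1204]))
scene 0.74 [198.618 256.872] (347, (347.2, -120.2), (59.6, 98.7), 74.37, array([ 0.3479, -0.1198]))
```

View pics/s7.png

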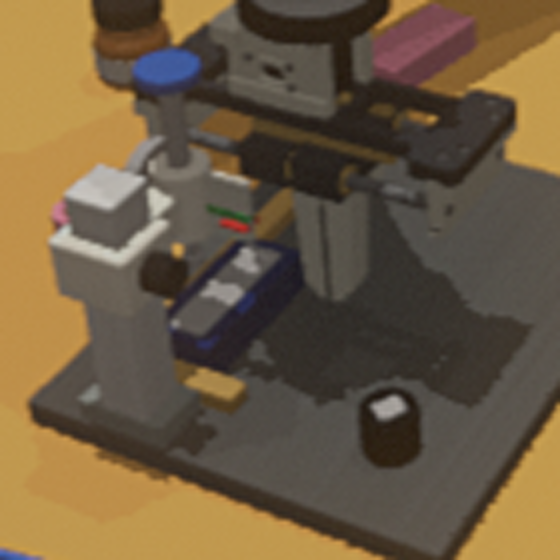

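The scene crop shows the coupon (235,300) at the rail with its end at the brass stop (215,388), the closed fingers at (335,240) beside it, and m3 (390,425) undisturbed. Now a gentle side push.

Request:
servo_tool(
  series="0 -3 0 0 0 0 0;0 -3 0 0 0 0 0;0 -2 0 0 0 0 0;0 -1 0 0 0 0 0;0 0 0 0 0 0 0;0 0 0 0 0 0 0",
)

```text
clock: 24.2
tcp_pos: [0.5926, -0.0865, 0.2172]
tool_rot: [0.0, 0.071, 0.997, 0.0]
wrist_force: [-0.7, 0.1, -0.2]
grip_width: 0.0002
grip_force: 0.0
```

Request:
servo_tool(
  series="0 -1 0 0 0 0 0;0 -1 0 0 0 0 0;0 0 0 0 0 0 0;0 0 0 0 0 0 0",
)

```text
clock: 24.53
tcp_pos: [0.5923, -0.0884, 0.2172]
tool_rot: [-0.0, 0.071, 0.997, -0.0]
wrist_force: [-0.1, 1.3, -0.4]
grip_width: 0.0003
grip_force: 0.0
```

Request:
servo_tool(
  series="0 -0.7 0 0 0 0 0;0 -0.7 0 0 0 0 0;0 0 0 0 0 0 0;0 0 0 0 0 0 0",
)

```text
clock: 24.87
tcp_pos: [0.5921, -0.0898, 0.2172]
tool_rot: [-0.0, 0.071, 0.997, -0.0]
wrist_force: [0.5, 0.4, 0.0]
grip_width: 0.0005
grip_force: 0.0
```

```bash
python3 - <<'E'
from h import *
info()
E
```

```text
clock 24.87 tcp [ 0.5921 -0.0898  0.2172] yaw 171.86 tilt [-1.e-04 -1.e-04 -1.e+00] stage [19.4  6.5] F [0.5 0.4 0. ] w 0.0005 j7 0.71
```

Request:
servo_tool(
  series="0 -0.7 0 0 0 0 0;0 -0.7 0 0 0 0 0;0 0 0 0 0 0 0;0 0 0 0 0 0 0",
)

```text
clock: 25.2
tcp_pos: [0.5919, -0.0912, 0.2172]
tool_rot: [-0.0, 0.071, 0.997, 0.0]
wrist_force: [0.8, 0.4, 0.7]
grip_width: 0.0007
grip_force: 0.1
```

Request:
servo_tool(
  series="0 -0.7 0 0 0 0 0;0 -0.7 0 0 0 0 0;0 0 0 0 0 0 0;0 0 0 0 0 0 0",
)

```text
clock: 25.53
tcp_pos: [0.5918, -0.092, 0.2173]
tool_rot: [0.0, 0.071, 0.998, 0.0]
wrist_force: [-0.9, 4.0, 0.2]
grip_width: 0.0007
grip_force: 1.5
```

Request:
servo_tool(
  series="0 -0.7 0 0 0 0 0;0 -0.7 0 0 0 0 0;0 0 0 0 0 0 0;0 0 0 0 0 0 0",
)

```text
clock: 25.87
tcp_pos: [0.5917, -0.0925, 0.2175]
tool_rot: [0.0, 0.07, 0.998, 0.001]
wrist_force: [-0.3, 6.8, 2.3]
grip_width: 0.0007
grip_force: 3.0
```

Request:
servo_tool(
  series="0 -0.7 0 0 0 0 0;0 -0.7 0 0 0 0 0;0 0 0 0 0 0 0;0 0 0 0 0 0 0",
)

```text
clock: 26.2
tcp_pos: [0.5916, -0.093, 0.2176]
tool_rot: [0.001, 0.07, 0.998, 0.002]
wrist_force: [-0.4, 9.1, 2.2]
grip_width: 0.0007
grip_force: 4.3
```

```bash
python3 - <<'E'
from h import *
info()
E
```

```text
clock 26.2 tcp [ 0.5916 -0.093   0.2176] yaw 171.99 tilt [ 0.0015  0.0037 -1.    ] stage [19.3  3.3] F [-0.4  9.1  2.2] w 0.0007 j7 0.72
```

Request:
servo_tool(
  series="0 3 0 0 0 0 0;0 8 0 0 0 0 0;0 8 -12 0 0 0 0;6 0 -20 0 0 0 0;20 0 -20 0 0 0 0;30 0 -30 0 0 0 0;30 0 -30 0 0 0 0;0 0 -30 0 0 0 0;0 0 0 0 0 0 0;0 0 0 0 0 0 0",
)

```text
clock: 27.03
tcp_pos: [0.5102, -0.0643, 0.3604]
tool_rot: [0.002, 0.071, 0.997, -0.001]
wrist_force: [-0.5, -0.4, -1.2]
grip_width: 0.0003
grip_force: 0.0
```

```bash
python3 - <<'E'
from h import *
import pickle
info()
D={n:get_image(n) for n in('wrist','top','scene')};pickle.dump(D,open('g4.pkl','wb'))
a=cv2.resize(D['scene']['image'][210:310,150:250],(400,400),interpolation=cv2.INTER_CUBIC)
b=cv2.resize(D['top']['image'][150:250,290:390],(400,400),interpolation=cv2.INTER_CUBIC)
save('s8.png',np.hstack([a,b]))
E
```

```text
clock 27.03 tcp [ 0.5102 -0.0643  0.3604] yaw 171.84 tilt [ 0.0038 -0.0018 -1.    ] stage [-65.4  19.9] F [-0.5 -0.4 -1.2] w 0.0003 j7 0.82
```

View pics/s8.png

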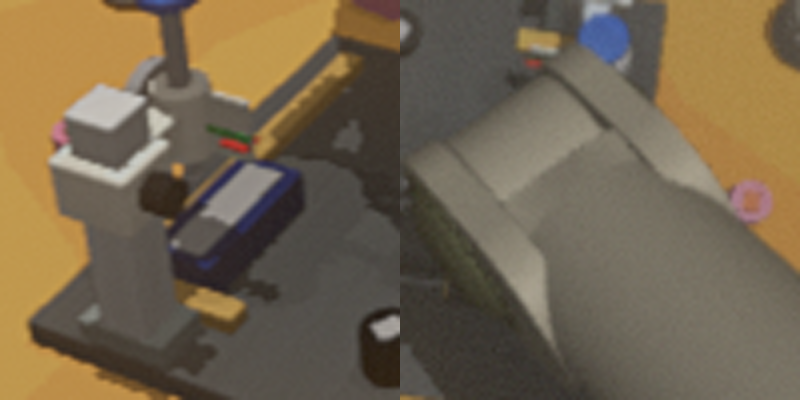

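The left crop shows the coupon (235,220) along the rail with its end at the stop (205,300), and the gauge raised; in the right crop the arm hides the coupon. I turn the wrist camera to the gauge side and check flushness numerically.

Request:
servo_tool(
  series="0 0 -4 0 0 7 0;0 0 -4 0 0 7 0;0 0 -4 0 0 7 0;0 0 -4 0 0 7 0;0 0 -4 0 0 7 0;0 0 -4 0 0 7 0;0 0 -4 0 0 7 0;0 0 -4 0 0 7 0;0 0 -4 0 0 7 0;0 0 -4 0 0 7 0",
)

```text
clock: 28.02
tcp_pos: [0.5101, -0.0644, 0.3971]
tool_rot: [-0.001, 0.632, 0.775, -0.001]
wrist_force: [-0.8, 0.3, 0.3]
grip_width: 0.0003
grip_force: 0.0
```

Request:
servo_tool(
  series="0 0 0 0 0 7 0;0 0 0 0 0 7 0;0 0 0 0 0 7 0;0 0 0 0 0 7 0;0 0 0 0 0 7 0;0 0 0 0 0 7 0;0 0 0 0 0 7 0;0 0 0 0 0 7 0;0 0 0 0 0 7 0;0 0 0 0 0 7 0",
)

```text
clock: 28.85
tcp_pos: [0.5101, -0.0643, 0.3969]
tool_rot: [-0.0, 0.962, 0.272, -0.001]
wrist_force: [0.6, 0.8, 0.2]
grip_width: 0.0003
grip_force: 0.0
```

Request:
servo_tool(
  series="0 0 0 0 0 7 0;0 0 0 0 0 7 0;0 0 0 0 0 7 0;0 0 0 0 0 7 0;0 0 0 0 0 7 0;0 0 0 0 0 5 0;0 0 0 0 0 0 0;0 0 0 0 0 0 0",
)

```text
clock: 29.52
tcp_pos: [0.5101, -0.0641, 0.3972]
tool_rot: [0.0, 0.998, -0.069, -0.001]
wrist_force: [-1.2, -0.3, -0.4]
grip_width: 0.0005
grip_force: 0.0
```

```bash
python3 - <<'E'
from h import *
import pickle
info()
D={n:get_image(n) for n in('wrist','top','scene')};pickle.dump(D,open('g5.pkl','wb'))
g=D['wrist'];im=g['image'];h=cv2.cvtColor(im,cv2.COLOR_RGB2HSV);W=cloud(g)
P=[wd(x,y) for x,y in((10,-50),(10,-10),(100,-10),(100,-50))];print(proj(g,np.c_[P,[.04]*4]).round(0).tolist())
P=[wd(x,y) for x,y in((100,12),(100,-10),(-120,-50),(100,-50))];print('stop',proj(g,np.c_[P,[.026]*4]).round(0).tolist())
m=(h[...,0]>105)&(h[...,0]<130)&(h[...,1]>100);print(m.sum());v,u=np.where(m);print(u.min(),u.max(),v.min(),v.max())
for s in silhouettes('wrist','coupon')[:2]: print(s['p'],np.array(s['point'])*[420,560],s['pixels'].sum(),rect(g,s['pixels'],.04))
E
```

```text
clock 29.52 tcp [ 0.5101 -0.0641  0.3972] yaw -7.92 tilt [-1.9e-03 -4.0e-04 -1.0e+00] stage [-65.5  20.1] F [-1.2 -0.3 -0.4] w 0.0005 j7 -1.72
[[355.0, 97.0], [309.0, 97.0], [313.0, -20.0], [363.0, -20.0]]
stop [[285.0, -15.0], [311.0, -15.0], [343.0, 231.0], [359.0, -15.0]]
2076
187 357 0 98
0.86 [ 53.718 330.624] 4336 (4336, (614.7, -128.5), (41.8, 76.7), 81.68, array([ 0.6126, -0.1271]))
```

Request:
servo_tool(
  series="15 0 0 0 0 0.4 0;25 0 0 0 0 0 0;0 0 0 0 0 0 0;0 0 0 0 0 0 0",
)

```text
clock: 30.05
tcp_pos: [0.5501, -0.0705, 0.3978]
tool_rot: [-0.0, 0.997, -0.074, -0.0]
wrist_force: [-0.9, -0.3, -0.3]
grip_width: 0.0006
grip_force: 0.0
```

```bash
python3 - <<'E'
from h import *
import pickle
g=get_image('wrist');pickle.dump(g,open('g6.pkl','wb'));im=g['image'];hsv=cv2.cvtColor(im,cv2.COLOR_RGB2HSV);H,S,V=[hsv[...,i].astype(int) for i in range(3)]
W=cloud(g);z=W[...,2]
P=[wd(x,y) for x,y in((10,-50),(10,-10),(100,-10),(100,-50))];print(proj(g,np.c_[P,[.04]*4]).round(0).tolist())
def fit(e,zz):
    p=onplane(g,e,zz)[:,:2]*1000; vx,vy,x0,y0=cv2.fitLine(p.astype(np.float32),cv2.DIST_HUBER,0,.01,.01).ravel();q=np.array([x0,y0])-O
    d=np.array([vx,vy]);return len(e),'stage',(q@ex).round(1),(q@ey).round(1),'ang',np.degrees(np.arctan2(d@ey,d@ex)).round(2)
blue=(H>100)&(H<135)&(S>90)
v,u=np.where(blue);print('blue',u.min(),u.max(),v.min(),v.max())
# ASCII class map near the front corner and stop
brass=(H>10)&(H<30)&(S>100)
c=np.full(im.shape[:2],'.');c[blue]='B';c[brass]='y';c[V>200]='w';c[(z>.06)]='G'
for r in range(0,70,2): print(r,''.join(c[r,250:400:2]))
# rail edge near coupon-free zone, coupon left edge, coupon rear edge
r1=[(np.where(blue[r,250:330])[0].min()+249.5,r) for r in range(70,150,2) if blue[r,250:330].sum()>2];print('coupon +y edge',fit(r1,.040))
rr=[(c0,np.where(blue[:,c0])[0].max()+.5) for c0 in range(318,352,2) if blue[:,c0].any()];print('rear',rr[::4],fit(rr,.040))
rl=[(np.where(brass[r,320:370])[0].min()+319.5,r) for r in range(190,290,3) if brass[r,320:370].any()];print('rail',rl[::8],fit(rl,.026))
E
```

```text
[[351.0, 144.0], [307.0, 144.0], [309.0, 35.0], [357.0, 35.0]]
blue 187 411 4 145
0 ...................................GGGGGGGGGGGGGGGGGGGGGGGG...............w
2 ...................................GGGGGGGGGGGGGGGGGGGGGGGG...............w
4 ...................................GGGGGGGGGGGGGGGGGwGGGGGG......BB.......w
6 ...................................GGGGGGGGGGGGGGGGGGGGGGGG..BGGGGGGGGB...w
8 ....................................GGGGGGGGGGGGGGGGGGGGGGGGGGGGGGGGGGGGGGw
10 ...........................................GGGGGGGGGGGGGGGGGGGGGGGGGGGGGGGG
12 ...........................................GGGGGGGGGGGGGGGGGGGGGGGGGGGGGGGG
14 ...........................................GGGGGGGGGGGGGGGGGGGGGGGGGGGGGGGG
16 ...........................................GGGGGGGGGGGGGGGGwGGGGGGGGGGGGGGG
18 ...........................................GGGGGGGGGGGGGGGGGGGGGGGGGGGGGGwG
20 ...........................................GGGGGGGGGGGGGGGGGGGGGGGGGGGGGGGG
22 .................yyyyyyyyyyyyyyyyyyyyyyyyyyGGGGGGGGGGGGGGGGGGGGGGGGGGGGGGGG
24 ................wwwwwwwwwwwwwwwwwyyyyyyyyyyGGGGGGGGGGGGGGGGGGGGGGGGGGGGG
[... 1530 characters left out ...]
GGGGGGGGGBBB...GGGGGGGGGGGGGGGGGGGGGGGGGGGGGGGGGGGGGG
66 ...................GGGGGGGGGGGGBBB...GGGGGGGGGGGGGGGGGGGGGGGGGGGGGGGGGGGGGG
68 ............................BBBBBB....GGGGGGGGGGGGGGGGGGGGGGGGGGGGGGGGGGGGG
coupon +y edge (38, 'stage', np.float64(38.8), np.float64(-7.7), 'ang', np.float64(0.11))
rear [(318, np.float64(145.5)), (326, np.float64(144.5)), (334, np.float64(144.5)), (342, np.float64(144.5)), (350, np.float64(130.5))] (17, 'stage', np.float64(8.9), np.float64(-33.8), 'ang', np.float64(92.29))
rail [(np.float64(342.5), 190), (np.float64(341.5), 214), (np.float64(340.5), 238), (np.float64(339.5), 262)] (27, 'stage', np.float64(-77.1), np.float64(-47.4), 'ang', np.float64(0.21))
```

```bash
python3 - <<'E'
from h import *
import pickle
g=pickle.load(open('g6.pkl','rb'));im=g['image'];gr=im.astype(int)
print('stop col 292..304', [ (r,gr[r,296].tolist()) for r in range(36,46)])
print('cpn col 320', [ (r,gr[r,320].tolist()) for r in range(33,43)])
print('rear col 330', [ (r,gr[r,322].tolist()) for r in range(139,150)])
for uv,z in(((296,r),.026) for r in (38,39,40,41,42)): print('stop',uv,st(onplane(g,uv,z)[0,:2]).round(1))
for r in (36,37,38,39): print('cpn',r,st(onplane(g,(320,r),.04)[0,:2]).round(1))
for r in (143,144,145): print('rear',r,st(onplane(g,(322,r),.04)[0,:2]).round(1))
E
```

```text
stop col 292..304 [(36, [254, 240, 90]), (37, [254, 240, 88]), (38, [254, 241, 93]), (39, [251, 232, 85]), (40, [183, 151, 55]), (41, [98, 82, 61]), (42, [111, 109, 105]), (43, [110, 109, 104]), (44, [110, 110, 104]), (45, [110, 110, 103])]
cpn col 320 [(33, [166, 123, 44]), (34, [165, 122, 44]), (35, [163, 122, 42]), (36, [163, 121, 45]), (37, [146, 108, 45]), (38, [78, 66, 60]), (39, [36, 48, 83]), (40, [35, 46, 83]), (41, [36, 48, 83]), (42, [36, 48, 83])]
rear col 330 [(139, [90, 107, 171]), (140, [89, 106, 171]), (141, [89, 107, 170]), (142, [89, 108, 172]), (143, [81, 100, 161]), (144, [25, 37, 78]), (145, [34, 41, 66]), (146, [65, 65, 63]), (147, [66, 66, 64]), (148, [66, 66, 64]), (149, [63, 64, 63])]
stop (296, 38) [100.    0.2]
stop (296, 39) [99.2  0.1]
stop (296, 40) [98.4  0.1]
stop (296, 41) [97.6  0.1]
stop (296, 42) [96.8  0.1]
cpn 36 [ 99.6 -19.1]
cpn 37 [ 98.8 -19.1]
cpn 38 [ 98.  -19.2]
cpn 39 [ 97.3 -19.2]
rear 143 [ 10.6 -23.7]
rear 144 [  9.7 -23.8]
rear 145 [  8.8 -23.8]
```

Measured result: the coupon side is 39.7 mm from the rail face (40 wide), and its end is within 0.2 mm of the stop. It is flush, so I go to the pad.

Request:
servo_tool(
  series="20 10 0 0 0 0 0;30 15 0 0 0 0 0;30 15 0 0 0 0 0;22 9 0 0 0 0 0;0 0 5 0 0 0 0;0 0 5 0 0 0 0;0 0 0 0 0 0 0;0 0 0 0 0 0 0",
)

```text
clock: 30.77
tcp_pos: [0.6419, -0.133, 0.3877]
tool_rot: [-0.0, 0.997, -0.074, -0.001]
wrist_force: [-0.3, 0.3, 1.0]
grip_width: 0.0004
grip_force: 0.0
```

```bash
python3 - <<'E'
from h import *
info([.644,-.134,.378])
g=get_image('wrist');W=cloud(g);h=cv2.cvtColor(g['image'],cv2.COLOR_RGB2HSV);z=W[...,2]
m=(h[...,0]>100)&(h[...,0]<125)&(h[...,1]>120)&(z>.17);print('wrist pad',m.sum(),m.sum() and rect(g,m,.192))
s=get_image('scene');h=cv2.cvtColor(s['image'],cv2.COLOR_RGB2HSV);W=cloud(s);z=W[...,2]
m=(h[...,0]>100)&(h[...,0]<125)&(h[...,1]>120)&(z>.17)&(z<.21);print('scene pad',m.sum(),m.sum() and rect(s,m,.192),np.nanmedian(z[m]))
E
```

```text
clock 30.77 tcp [ 0.6419 -0.133   0.3877] yaw -8.47 tilt [-1.9e-03  6.0e-04 -1.0e+00] stage [ 74.9 -29. ] F [-0.3  0.3  1. ] w 0.0004 j7 -1.62
tool shift mm [2.2 0.6 9.7]
wrist pad 1445 (1445, (648.3, -134.5), (27.1, 27.3), 35.28, array([ 0.6515, -0.1351]))
scene pad 0 0 nan
  return np.nanmean(a, axis, out=out, keepdims=keepdims)
```

Request:
servo_tool(
  series="2 0.5 4 0 0 0 0;0 0 3 0 0 0 0;0 0 2 0 0 0 0;0 0 2 0 0 0 0;0 0 2 0 0 0 0;0 0 2 0 0 0 0;0 0 2 0 0 0 0;0 0 2 0 0 0 0;0 0 0 0 0 0 0;0 0 0 0 0 0 0",
)

```text
clock: 31.7
tcp_pos: [0.6449, -0.1346, 0.3692]
tool_rot: [-0.0, 0.997, -0.074, -0.0]
wrist_force: [-1.5, 1.0, 3.0]
grip_width: 0.0002
grip_force: 1.2
```

Request:
servo_tool(
  series="0 0 2 0 0 0 0;0 0 2 0 0 0 0;0 0 2 0 0 0 0;0 0 2 0 0 0 0;0 0 2 0 0 0 0;0 0 2 0 0 0 0;0 0 0 0 0 0 0;0 0 0 0 0 0 0",
)

```text
clock: 32.37
tcp_pos: [0.6449, -0.1346, 0.357]
tool_rot: [-0.0, 0.997, -0.074, -0.0]
wrist_force: [-1.0, 0.6, 2.9]
grip_width: 0.0008
grip_force: 1.2
```

```bash
cat >> h.py <<'E'
def padz():
    s=get_image('scene');h=cv2.cvtColor(s['image'],cv2.COLOR_RGB2HSV);z=cloud(s)[...,2]
    m=(h[...,0]>100)&(h[...,0]<125)&(h[...,1]>120);m[:,:165]=0;m[:,215:]=0;m[265:]=0;m[:185]=0
    v,u=np.where(m);print('pad px',m.sum(),(u.mean(),v.mean()) if m.sum() else '',np.nanpercentile(z[m],[25,50,75]) if m.sum() else '')
    return s
E
python3 - <<'E'
from h import *
info();padz()
E
```

```text
clock 32.37 tcp [ 0.6449 -0.1346  0.357 ] yaw -8.52 tilt [-4.e-04  1.e-04 -1.e+00] stage [ 78.1 -30.1] F [-1.   0.6  2.9] w 0.0008 j7 -1.62
pad px 0
```

Request:
servo_tool(
  series="0 0 2 0 0 0 0;0 0 2 0 0 0 0;0 0 2 0 0 0 0;0 0 2 0 0 0 0;0 0 2 0 0 0 0;0 0 1 0 0 0 0;0 0 0 0 0 0 0;0 0 0 0 0 0 0",
)

```text
clock: 33.08
tcp_pos: [0.6449, -0.1346, 0.3461]
tool_rot: [-0.0, 0.997, -0.074, -0.0]
wrist_force: [-2.0, 1.7, 3.9]
grip_width: 0.0009
grip_force: 1.7
```

Request:
servo_tool(
  series="0 0 1 0 0 0 0;0 0 1 0 0 0 0;0 0 1 0 0 0 0;0 0 0 0 0 0 0;0 0 0 0 0 0 0",
)

```text
clock: 33.5
tcp_pos: [0.6449, -0.1346, 0.3433]
tool_rot: [-0.0, 0.997, -0.074, -0.0]
wrist_force: [-2.2, 1.2, 4.8]
grip_width: 0.0009
grip_force: 2.5
```

Request:
servo_tool(
  series="0 0 1 0 0 0 0;0 0 1 0 0 0 0;0 0 0.5 0 0 0 0;0 0 0 0 0 0 0;0 0 0 0 0 0 0",
)

```text
clock: 33.92
tcp_pos: [0.6449, -0.1346, 0.341]
tool_rot: [-0.0, 0.997, -0.074, -0.0]
wrist_force: [-3.3, 1.0, 6.4]
grip_width: 0.0001
grip_force: 3.3
```

```bash
python3 - <<'E'
from h import *
info();s=padz();im=s['image'];h=cv2.cvtColor(im,cv2.COLOR_RGB2HSV);H,S,V=[h[...,i].astype(int) for i in range(3)]
c=np.full(H.shape,'.');c[(S>90)&((H<6)|(H>170))]='R';c[(S>70)&(H>40)&(H<90)]='g';c[(S<40)&(V>130)]='w';c[(H>100)&(H<130)&(S>80)]='B'
for r in range(230,275): print(r,''.join(c[r,185:235]))
E
```

```text
clock 33.92 tcp [ 0.6449 -0.1346  0.341 ] yaw -8.53 tilt [-1.e-04  1.e-04 -1.e+00] stage [ 78.1 -30.1] F [-3.3  1.   6.4] w 0.0001 j7 -1.62
pad px 0  
230 ..................................................
231 ..................................................
232 ..................................................
233 ..................................................
234 ..................................................
235 ..................................................
236 ..................................................
237 ..................................................
238 ..................................................
239 ..................................................
240 ..................................................
241 ..................................................
242 ..................................................
243 ...............ww.................................
244 ...............www................................
245 ...............www................................
246 ...............wwww...............................
247 ..........
[... 825 characters left out ...]
........................................
263 ....w.............................................
264 ..wwww............................................
265 .wwwww............................................
266 wwwww.............................................
267 wwww..............................................
268 www...............................................
269 ww................................................
270 w.................................................
271 ..................................................
272 ..................................................
273 ..................................................
274 ..................................................
```

```bash
cat >> h.py <<'E'
def ptr(s):
    im=s['image'].astype(float);r,g,b=im[...,0],im[...,1],im[...,2];sl=(slice(225,275),slice(190,225))
    v,u=np.mgrid[sl];o=[]
    for w in(np.clip(r-np.maximum(g,b)*1.5,0,None)[sl],np.clip(g-np.maximum(r,b)*1.12,0,None)[sl]):
        w=w*(w>8);o.append([(w*u).sum()/w.sum(),(w*v).sum()/w.sum(),w.sum()])
    return np.array(o).round(2).tolist()
E
python3 - <<'E'
from h import *
import pickle
for f in('g.pkl','g4.pkl','g5.pkl'):print(f,ptr(pickle.load(open(f,'rb'))['scene']))
s=get_image('scene');print('now',ptr(s));print(s['image'][252:266,200:216].tolist()[3:11:1][::2])
E
```

```text
g.pkl [[208.44, 245.87, 1102.5], [208.05, 243.21, 155.76]]
g4.pkl [[208.38, 245.86, 1125.5], [208.1, 243.22, 162.72]]
g5.pkl [[208.4, 245.85, 1087.0], [207.82, 243.14, 162.96]]
now [[209.71, 259.41, 372.0], [206.3, 257.21, 45.12]]
[[[105, 96, 85], [103, 96, 85], [103, 95, 84], [94, 92, 77], [91, 89, 75], [97, 90, 80], [99, 90, 82], [96, 89, 80], [98, 90, 81], [97, 91, 79], [96, 90, 79], [96, 89, 79], [96, 89, 79], [94, 87, 76], [99, 94, 87], [105, 99, 92]], [[103, 97, 86], [105, 97, 87], [102, 94, 83], [81, 82, 63], [57, 73, 40], [51, 72, 35], [52, 70, 35], [60, 75, 42], [65, 80, 52], [75, 87, 64], [88, 90, 76], [94, 90, 79], [96, 90, 81], [95, 87, 78], [101, 86, 76], [105, 81, 73]], [[103, 95, 85], [102, 94, 84], [102, 94, 83], [100, 92, 82], [98, 91, 81], [94, 82, 72], [95, 63, 53], [100, 44, 32], [104, 39, 29], [104, 40, 26], [104, 46, 28], [93, 51, 29], [75, 62, 36], [63, 69, 41], [67, 64, 50], [67, 51, 53]], [[102, 95, 84], [103, 94, 84], [102, 93, 83], [99, 91, 81], [96, 89, 79], [95, 89, 78], [97, 91, 81], [95, 90, 79], [94, 86, 76], [95, 85, 74], [93, 77, 67], [95, 70, 60], [97, 64, 55], [96, 73, 63], [88, 79, 74], [65, 60, 64]]]
```

Request:
servo_tool(
  series="0 0 0.7 0 0 0 0;0 0 0.6 0 0 0 0;0 0 0 0 0 0 0;0 0 0 0 0 0 0",
)

```text
clock: 34.35
tcp_pos: [0.6449, -0.1346, 0.3398]
tool_rot: [-0.0, 0.997, -0.074, 0.0]
wrist_force: [-3.4, 1.2, 7.6]
grip_width: 0.0006
grip_force: 3.7
```

Request:
servo_tool(
  series="0 0 -3 0 0 0 0;0 0 -10 0 0 0 0;0 0 -30 0 0 0 0;-20 0 -30 0 0 0 0;-35 0 -10 0 0 0 0;-35 0 0 0 0 0 0;-35 0 0 0 0 0 0;0 0 0 0 0 0 0",
)

```text
clock: 35.02
tcp_pos: [0.5156, -0.1159, 0.423]
tool_rot: [0.0, 0.997, -0.075, -0.002]
wrist_force: [0.0, 0.7, -0.4]
grip_width: 0.0006
grip_force: 0.0
```

```bash
python3 - <<'E'
from h import *
import pickle
info();s=padz();print('now',ptr(s));pickle.dump(s,open('g7.pkl','wb'))
def dump(s,r0):
    im=s['image'].astype(int)
    for c in(204,206,208,210,212): print(c,[(r,im[r,c].tolist()) for r in range(r0,r0+11)])
dump(pickle.load(open('g4.pkl','rb'))['scene'],239);dump(s,252)
E
```

```text
clock 35.02 tcp [ 0.5156 -0.1159  0.423 ] yaw -8.58 tilt [-3.6e-03 -1.0e-04 -1.0e+00] stage [-52.5 -30.4] F [ 0.   0.7 -0.4] w 0.0006 j7 -1.63
pad px 88 (np.float64(193.5681818181818), np.float64(223.38636363636363)) [0.15350372 0.15420878 0.15461949]
now [[209.79, 259.3, 900.5], [205.0, 257.0, 16.64]]
204 [(239, [98, 90, 79]), (240, [99, 90, 79]), (241, [86, 86, 69]), (242, [60, 80, 43]), (243, [66, 79, 52]), (244, [92, 87, 75]), (245, [112, 81, 71]), (246, [98, 81, 70]), (247, [93, 87, 76]), (248, [86, 81, 73]), (249, [83, 77, 72])]
206 [(239, [98, 90, 79]), (240, [97, 90, 79]), (241, [98, 89, 79]), (242, [66, 79, 52]), (243, [51, 70, 32]), (244, [98, 67, 49]), (245, [175, 54, 43]), (246, [132, 49, 40]), (247, [95, 83, 73]), (248, [91, 88, 79]), (249, [86, 79, 71])]
208 [(239, [98, 90, 79]), (240, [97, 89, 78]), (241, [99, 89, 80]), (242, [94, 90, 77]), (243, [59, 76, 46]), (244, [67, 69, 35]), (245, [166, 61, 47]), (246, [174, 52, 44]), (247, [117, 61, 52]), (248, [94, 87, 75]), (249, [118, 104, 77])]
210 [(239, [96, 88, 78]), (240, [97, 89, 78]), (241, [96, 88, 78]), (242, [97, 9
[... 888 characters left out ...]
4, 74]), (253, [92, 84, 74]), (254, [93, 85, 75]), (255, [92, 85, 76]), (256, [91, 87, 77]), (257, [81, 85, 67]), (258, [115, 62, 41]), (259, [153, 49, 37]), (260, [110, 59, 49]), (261, [90, 83, 74]), (262, [88, 83, 74])]
210 [(252, [91, 83, 73]), (253, [90, 82, 73]), (254, [92, 86, 76]), (255, [94, 88, 78]), (256, [93, 87, 77]), (257, [89, 87, 78]), (258, [81, 75, 51]), (259, [168, 55, 42]), (260, [134, 47, 37]), (261, [96, 75, 65]), (262, [88, 85, 75])]
212 [(252, [110, 105, 93]), (253, [88, 81, 71]), (254, [89, 82, 71]), (255, [92, 84, 74]), (256, [89, 84, 73]), (257, [88, 85, 76]), (258, [85, 87, 73]), (259, [117, 66, 47]), (260, [163, 52, 40]), (261, [116, 62, 53]), (262, [91, 83, 74])]
```

Request:
servo_tool(
  series="10 -25 10 0 0 0 0;17 -25 15 0 0 0 0;0 0 0 0 0 0 0;0 0 0 0 0 0 0",
)

```text
clock: 35.4
tcp_pos: [0.5572, -0.0693, 0.3968]
tool_rot: [-0.0, 0.997, -0.073, -0.0]
wrist_force: [-0.3, 0.2, 1.0]
grip_width: -0.0
grip_force: 0.0
```

```bash
python3 - <<'E'
from h import *
import pickle
info()
def meas(g):
    im=g['image'].astype(int);hsv=cv2.cvtColor(g['image'],cv2.COLOR_RGB2HSV);H,S,V=[hsv[...,i].astype(int) for i in range(3)]
    blue=(H>100)&(H<135)&(S>90);brass=(H>10)&(H<30)&(S>100)
    P=np.array([st(onplane(g,(np.where(blue[r,250:330])[0].min()+249.5,r),.04)[0,:2]) for r in range(85,140,3) if blue[r,250:330].any()])
    R=np.array([st(onplane(g,(np.where(brass[r,320:370])[0].min()+319.5,r),.026)[0,:2]) for r in range(190,290,3) if brass[r,320:370].any()])
    E=np.array([st(onplane(g,(c,np.where(blue[130:170,c])[0].max()+130.5),.04)[0,:2]) for c in range(314,340,2) if blue[130:170,c].any()])
    print('side y',np.median(P[:,1]).round(2),np.polyfit(P[:,0],P[:,1],1)[0].round(4),'rail',np.median(R[:,1]).round(2),np.polyfit(R[:,0],R[:,1],1)[0].round(4),'rear x',np.median(E[:,0]).round(2))
    print('stop',[im[r,296,0] for r in range(36,44)],'front',[im[r,320,0] for r in range(33,42)])
meas(pickle.load(open('g6.pkl','rb')));g=get_image('wrist');meas(g)
for n,p in(('mount',(.485,.301)),):
    for s in silhouettes('scene','mount')[:5]:print(s['p'],np.nanmedian(cloud(get_image('scene'))[s['pixels']],0).round(3))
E
```

```text
clock 35.4 tcp [ 0.5572 -0.0693  0.3968] yaw -8.37 tilt [-2.e-04  4.e-04 -1.e+00] stage [-18.2  21.7] F [-0.3  0.2  1. ] w -0.0 j7 -1.72
side y -7.72 -0.003 rail -47.32 0.0048 rear x 8.37
stop [np.int64(254), np.int64(254), np.int64(254), np.int64(251), np.int64(183), np.int64(98), np.int64(111), np.int64(110)] front [np.int64(166), np.int64(165), np.int64(163), np.int64(163), np.int64(146), np.int64(78), np.int64(36), np.int64(35), np.int64(36)]
side y -7.6 0.0049 rail -47.33 0.0024 rear x 9.01
stop [np.int64(253), np.int64(254), np.int64(253), np.int64(254), np.int64(253), np.int64(253), np.int64(254), np.int64(254)] front [np.int64(165), np.int64(168), np.int64(207), np.int64(249), np.int64(249), np.int64(249), np.int64(249), np.int64(249), np.int64(249)]
0.71 [0.495 0.301 0.028]
```

```bash
python3 -c "
from station import job;print(job.finish_job())"
```

```text
the job is handed in; nothing more can be done
None
```

I handed the job in at about 35 s: the mount stands in the empty tray compartment, the coupon measures flush against rail and stop, and the gauge foot rests on it at about 4 mm (green band 2.5–6.5 mm); the hand-in gave no verdict.

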